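Put the repaired phone in the test dock and start the test

ROBOT

A 7-joint arm with a two-finger parallel gripper is mounted at the origin on the work surface. World frame = base frame: x ahead of the robot, y to its left, z up, the work surface at z = 0. Lengths are in mm, angles in rad, forces in N, time in s.
With the tool pointing down it reaches from about 425 to 875 mm from the base axis. Payload 9.9 kg.
Tool frame: the origin (TCP) lies midway between the tips of the shut fingers; the grasp point (between the pads) lies 19 mm behind it; z points along the fingers, y is the line along which they close (so a half turn about z gives the same grasp; the last joint's range is limited). The gripper opens to 85 mm and grips with 20 to 120 N. Pads are 22 mm wide; open, the fingers measure 114 mm over their backs; the gripper's body (76 mm by 85 mm) begins 54 mm behind the grasp point. The pads swing forward as they close: fully open they stand 13 mm farther back than shut.
Start: joints at [1.254, 0.576, 0.025, 1.437, -0.015, 1.129, -0.057], TCP at [155.729, -656.793, 231.289] pointing down, gripper open.
Joint ranges: [-2.76, 2.76], [-0.34, 2.15], [-1.52, 1.57], [0.19, 2.46], [-1.09, 4.23], [0.17, 1.99], [-2.82, 2.82]. Speed limits (rad/s): [2.22, 2.22, 3.01, 3.01, 3.14, 3.14, 3.14].

INTERFACE

Orientations are given as a 3x3 rotation matrix whose columns are the frame's x, y, z axes.
In Python, from plant import ctrl, snapshot, job gives the robot as it stands. The module is installed in compiled form; this text tells all that it offers.
- The arm moves only by the tool jog_arm, never from a script. Its argument "rows" is a list of rows, each an object of numbers: "x", "y", "z": the shift along the tool's x, y, z in units of 3 cm (1.0 is 3 cm); "ax", "ay", "az": the turn, a rotation vector about the tool's x, y, z in units of 90 degrees (1.0 is 90 degrees); "fingers": the opening, from 0 (shut) to 1 (fully open). In form: [{"x": .., "y": .., "z": .., "ax": .., "ay": .., "az": .., "fingers": ..}, ...]. A call has 1 to 12 rows; each row shifts and turns the commanded pose from where the row before left it, along the tool's axes as they then stand; what a row does not reach is not made up. A row lasts 1/8 s, in which the tool goes at most 62.5 mm and 10.7 degrees, less where a joint would pass 70% of its speed; a pose out of reach is approached as far as the arm can. A call with a number of a shift or a turn outside -1 to 1 is refused whole. A call with a gripper value outside its range is refused whole. The fingers move at their own pace and stop on an object; "force" is the grip in N (left out, the last holds). Time passes only in rows, so rows that do not move let the fingers close. It gives the time, the measured TCP pose, the force, the opening and the grip force at its end, in the units of the state.
- ctrl.observe(): the state, without advancing time (a new reading comes with each control period).
- snapshot(name): name is "side" or "top"; returns a dict with "img" (480x640x3 uint8, red, green, blue), "depth" (480x640 float32, mm along the optical axis (not along the pixel's ray), 0 where there is no reading), "fovy" (degrees; the focal length in pixels is half the picture's height over the tangent of half this angle, whatever the lens; pixels are square), "cx", "cy" (the principal point, pixels), "dist_coeffs" ([k1, k2, p1, p2, k3] as OpenCV has them; the pictures are not rectified), "view" (4x4, takes a point from world to camera coordinates). Camera axes: x right, y down, z forward; pixel columns grow to the right and rows downward; lengths in mm; the calibration is good to about 2 mm. A picture is of the moment at which its call begins.
- job.sign_off(): hands the job in; it is judged then, once.
The state is a dict: "clock": time; "q": joint angles; "qvel": joint speeds; "effort": joint torques, N m; "tool_pos": TCP position; "orientation": TCP orientation; "wrist_force": force on the tool from outside, world axes, zero at the start; "torque": the same for the moment, N m; "gripper_width": finger opening in mm; "gripper_force": force on a finger pad.
Only numpy, scipy, OpenCV 4.12 (cv2) and the standard library are available. Lean on these libraries where they do the work, as an engineer would, in place of code of your own. Each camera call takes 0.05 s, during which the arm holds its last target. There are 200 camera calls.

TASK

Take the orange phone out of the plywood rack and slide it gently, lower edge first, fully home into the slot of the grey test dock without letting it drop in, and let go of it. Only then start the test: swing the dock's red-knobbed sprung lever over to its stop and release it so that it springs back. Leave the other two phones in the rack, and the bottle, pen pot and parts tray where they are.

Things in the scene. Friction and masses are not known exactly. Their poses are not given: they have to be found in the camera images.
- phone_orange: the repaired phone, in an orange case, 150 mm tall, 72 mm wide, 10 mm thick, about 0.2 kg. Origin: middle of its lower short edge (underside). z runs up along its length, y across its width, x is the normal of its screen. At the start it stands in one of the rack's three slots, in any of them, leaning like the slot
- phone_white: white phone that stays in the rack, 150 mm tall, 72 mm wide, 10 mm thick, about 0.2 kg. Origin: middle of its lower short edge (underside). z runs up along its length, y across its width, x is the normal of its screen
- phone_grey: grey phone that stays in the rack, 150 mm tall, 72 mm wide, 10 mm thick, about 0.2 kg. Origin: middle of its lower short edge (underside). z runs up along its length, y across its width, x is the normal of its screen
- rack: plywood rack, fixed; origin: middle of its underside. Base 235 mm (x) by 100 mm (y). Three slots along its x at -57, 15 and 87 mm (floor centres, 26 mm up), 14 mm wide, each leaning 22 degrees, top towards the rack's -x (robot's) side, with a backrest 85 mm and a front lip 28 mm along the slope. Phone faces stand 57 mm apart: open the fingers only part-way
- dock: grey test dock, fixed for the episode, origin at the middle of its underside; base 160 mm (x) by 110 mm (y), 16 mm high; on its +y side a lever block 110 mm (x) by 50 mm (y), 50 mm high, centred 105 mm from the origin. A black inspection camera (head 56 mm wide) overhangs the far side at x 36 to 83, y -32 to 24, z 232 to 268 mm, on a 14 mm stem at x 72, y -70 mm
- dock_slot: the dock's aluminium slot. Origin: centre of its floor, 30 mm up; z points out of the slot up the slope, 28 degrees from vertical towards the robot's side; x across the thickness, y across the width. Opening 12.5 (x) by 75.5 mm (y); backrest (-x side) 100 mm along z, lip and cheeks 42 mm plus 12 mm flare. A phone home has its origin and axes on these within 2 mm
- lever (a joint): the dock's sprung lever, rad: 0 at home, leaning 0.5 rad to the dock's -x side; 0.9 at its stop, leaning 0.4 rad to the +x side. It turns about the dock's y axis through lever_pivot and springs back; about 2 to 4 N at the knob
- lever_knob (a point): centre of the lever's red ball knob, 28 mm across, 100 mm from the pivot on a steel rod 10 mm thick
- lever_pivot (a point): pivot of the lever, on top of the lever block, 50 mm above the table; axes as the dock's
- cleaner: amber glass bottle, 56 mm across, 170 mm high; leave alone. Origin: centre of its underside
- pen_pot: clear pot of pens, 72 mm across, 90 mm high, pens to 140 mm; leave alone. Origin: centre of its underside
- parts_tray: white divided tray, 120 mm (x) by 60 mm (y), 30 mm high; leave alone. Origin: centre of its underside
Mind the look-alikes: they are no part of the job. Leave any pink look-alike of the phone_orange alone.

How it is judged (in metres and radians):
On the way, in this order (a step that is already met when the one before it is completed fails the run):
1. the orange phone is fully home in the dock's slot and let go (z of phone_orange in the frame of dock_slot between -0.003 and 0.003 m and x of phone_orange in the frame of dock_slot between -0.004 and 0.004 m and y of phone_orange in the frame of dock_slot between -0.005 and 0.005 m and angle between the z axis of phone_orange and the z axis of dock_slot, either way round below 0.08 rad and contact force between the fingers and phone_orange below 0.3 N), for 0.2 s.
2. the lever is swung to its stop (0.85 rad or more) with the phone home (z of phone_orange in the frame of dock_slot between -0.003 and 0.003 m and x of phone_orange in the frame of dock_slot between -0.004 and 0.004 m and y of phone_orange in the frame of dock_slot between -0.005 and 0.005 m and angle between the z axis of phone_orange and the z axis of dock_slot, either way round below 0.08 rad and value of joint lever above 0.85 rad), for 0.05 s.
At the end, for the whole second after the job is handed in: The orange phone stands home in the dock's slot (within 3 mm of the floor, 4 mm across its thickness, 5 mm across its width, 0.08 rad), at rest; the lever is back home (under 0.08 rad); the white and grey phones are within 15 mm, and bottle, pen pot and tray within 20 mm, of where they began (z of phone_orange in the frame of dock_slot between -0.003 and 0.003 m and x of phone_orange in the frame of dock_slot between -0.004 and 0.004 m and y of phone_orange in the frame of dock_slot between -0.005 and 0.005 m and angle between the z axis of phone_orange and the z axis of dock_slot, either way round below 0.08 rad and linear speed of phone_orange below 0.01 m/s and value of joint lever below 0.08 rad and distance of each of phone_white, phone_grey from where it was at the start of the episode below 0.015 m and distance of each of cleaner, pen_pot, parts_tray from where it was at the start of the episode below 0.02 m); the robot touches nothing.
It fails at once if another phone was shifted by over 15 mm, or the bottle, pen pot or tray by over 20 mm (distance of any of phone_white, phone_grey from where it was at the start of the episode above 0.015 m or distance of any of cleaner, pen_pot, parts_tray from where it was at the start of the episode above 0.02 m).
It fails at once if the orange phone was dropped into the slot (over 0.4 m/s within 45 mm of home) (distance between phone_orange and dock_slot below 0.045 m and linear speed of phone_orange above 0.4 m/s).
It fails at once if the lever was swung (over 0.6 rad) before the phone was home (value of joint lever above 0.6 rad and distance between phone_orange and dock_slot above 0.02 m).
It also fails if it takes over 64 s, if anything falls off the work surface, if the arm or the gripper's body presses on something with over 40 N, if the wrist force passes 120 N, or if a joint passes its speed limit or range.

## Working session

There is one attempt and no reset: what is moved stays moved. The work goes in short steps, Python scripts to look and compute and a tool call to move; the robot and the scene stay as the last step left them, time stands still between calls to the robot, and variables do not carry over. Pictures are saved under pics/ and viewed, at most 10 in all, crops included, and the job is handed in when it is done.

Besides the shell and the picture viewer there is one more tool, called after "Request:" as name(argument=value, ...), one argument or row to a line, values as JSON. jog_arm: Moves the arm, as the interface text tells. Its arguments: {"type":"object","properties":{"rows":{"type":"array"},"force":{"type":"number"}},"required":["rows"]}

```bash
mkdir -p pics; cat > h.py <<'E'
import numpy as np, cv2, pickle
from plant import ctrl, snapshot, job
def snap(n,tag):
    s=snapshot(n); cv2.imwrite(f'pics/{tag}.png',s['img'][:,:,::-1]); pickle.dump(s,open(f'{tag}.pkl','wb')); return s
def cloud(s):
    h,w=s['depth'].shape; f=h/2/np.tan(np.radians(s['fovy'])/2)
    K=np.array([[f,0,s['cx']],[0,f,s['cy']],[0,0,1]])
    uv=np.stack(np.meshgrid(np.arange(w),np.arange(h)),-1).reshape(-1,1,2).astype(float)
    n=cv2.undistortPoints(uv,K,np.array(s['dist_coeffs'],float)).reshape(h,w,2)
    d=s['depth'][...,None]; P=np.concatenate([n*d,d],-1)
    V=np.array(s['view']); return (P-V[:3,3])@V[:3,:3]   # R^T(p-t)
E
python3 - <<'E'
from h import *
for n in('side','top'):
    s=snap(n,n+'0'); V=s['view']; print(n,s['fovy'],s['dist_coeffs'],'cam',-V[:3,:3].T@V[:3,3],V[2,:3])
print(ctrl.observe())
E
```

```text
side 56.65174933848116 [-0.07774638  0.          0.          0.          0.        ] cam [326.57139981 597.15087904 903.55307709] [ 0.15909824 -0.62168755 -0.76693698]
top 50.119705483175856 [0.02862192 0.         0.         0.         0.        ] cam [ 400.17766483  -39.18945889 1236.94730173] [ 0.05904616 -0.00587989 -0.99823794]
{'clock': 0.1, 'q': array([ 1.25419138,  0.57643185,  0.02482674,  1.43781539, -0.01502712,
        1.1289889 , -0.05649638]), 'qvel': array([ 0.00078663, -0.00205305,  0.00024725, -0.00415254,  0.0007273 ,
       -0.00133481,  0.00053266]), 'effort': array([ 6.66901979e-03, -7.67302108e+01,  2.25825638e+00, -2.86603850e+01,
        1.59313891e-02,  8.65094917e-03, -1.44512487e-06]), 'tool_pos': array([ 155.66377293, -656.39676366,  230.5423278 ]), 'orientation': array([[ 9.73013423e-01,  2.30748216e-01, -3.73924436e-04],
       [ 2.30748516e-01, -9.73012400e-01,  1.41115576e-03],
       [-3.82114389e-05, -1.45935600e-03, -9.99998934e-01]]), 'wrist_force': array([ 0.25752977, -1.04982504, -0.50459533]), 'torque': array([-0.05737254,  0.04510843, -0.04592319]), 'gripper_force': 0.0, 'gripper_width': 85.54462376838225}
```

View pics/side0.png

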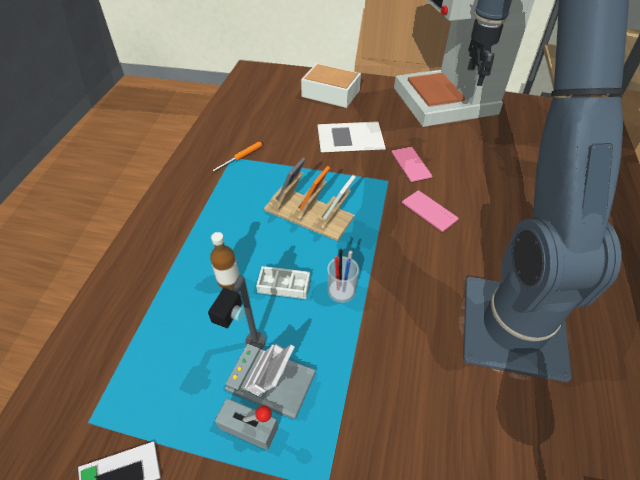

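View pics/top0.png

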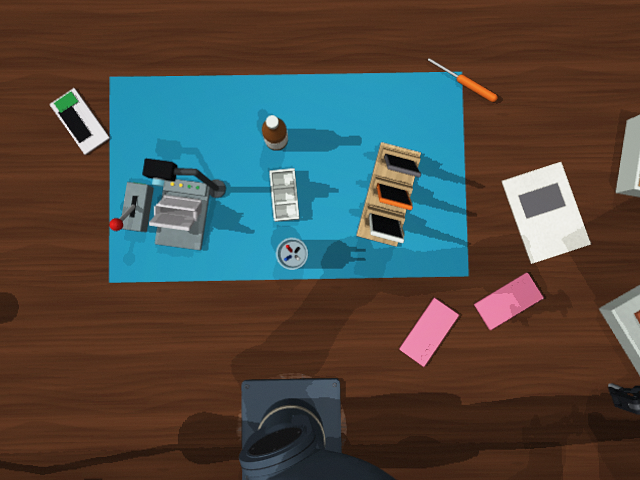

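Orange phone is in the middle slot (top view ~(393,195), side view ~(314,187)). The dock is at top (180,215), with its red knob at (116,225). Next I measure the poses.

```bash
python3 - <<'E'
from h import *
for n in('top','side'):
    s=pickle.load(open(n+'0.pkl','rb')); P=cloud(s); im=s['img']; hsv=cv2.cvtColor(im,cv2.COLOR_RGB2HSV).astype(int)
    ok=s['depth']>0; X,Y,Z=P[...,0],P[...,1],P[...,2]
    tab=ok&(hsv[...,0]>85)&(hsv[...,0]<110)&(hsv[...,1]>150)
    print(n,'mat z',np.median(Z[tab]),np.std(Z[tab]))
    # rack base top: wood-coloured low points
    reg=ok&(X>330)&(X<640)&(Y>-420)&(Y<-100)
    og=reg&(hsv[...,0]<14)&(hsv[...,1]>190)&(hsv[...,2]>120)&(Z>40)
    print(' orange',og.sum(),P[og].mean(0).round(1),P[og].min(0).round(),P[og].max(0).round())
    h,e=np.histogram(Z[reg],bins=np.arange(-10,190,5)); print(' rack Zhist',dict(zip(e[:-1].astype(int),h)))
    b=reg&(Z>20)&(Z<31)&~tab
    for lo,hi in((5,14),(14,20),(20,26),(26,31)):
        b=(reg&(Z>lo)&(Z<hi)).astype(np.uint8); 
        if b.sum()>80: 
            print('  ',lo,hi,b.sum(),cv2.minAreaRect(P[b>0][:,:2].astype(np.float32)))
    reg=ok&(X>400)&(X<640)&(Y>150)&(Y<480)
    h,e=np.histogram(Z[reg],bins=np.arange(-10,280,5)); print(' dock Zhist',dict(zip(e[:-1].astype(int),h)))
    for lo,hi in((13,19),(47,53)):
        b=(reg&(Z>lo)&(Z<hi)).astype(np.uint8)
        k,l,st,_=cv2.connectedComponentsWithStats(b); i=1+st[1:,4].argmax()
        print('  ',lo,hi,b.sum(),st[i],cv2.minAreaRect(P[l==i][:,:2].astype(np.float32)),np.median(Z[l==i]))
    rd=ok&(X>380)&(X<640)&(Y>150)&((hsv[...,0]<6)|(hsv[...,0]>174))&(hsv[...,1]>180)&(Z>60)
    print(' red',rd.sum(),P[rd].mean(0).round(1),P[rd].min(0).round(),P[rd].max(0).round())
E
```

```text
top mat z 0.29674019813196467 10.55573171658657
 orange 179 [ 516.7 -226.6  153.3] [ 499. -266.   48.] [ 565. -197.  168.]
 rack Zhist {np.int64(-10): np.int64(234), np.int64(-5): np.int64(5949), np.int64(0): np.int64(6642), np.int64(5): np.int64(670), np.int64(10): np.int64(680), np.int64(15): np.int64(55), np.int64(20): np.int64(17), np.int64(25): np.int64(58), np.int64(30): np.int64(112), np.int64(35): np.int64(93), np.int64(40): np.int64(98), np.int64(45): np.int64(141), np.int64(50): np.int64(302), np.int64(55): np.int64(278), np.int64(60): np.int64(70), np.int64(65): np.int64(62), np.int64(70): np.int64(51), np.int64(75): np.int64(61), np.int64(80): np.int64(52), np.int64(85): np.int64(68), np.int64(90): np.int64(59), np.int64(95): np.int64(82), np.int64(100): np.int64(96), np.int64(105): np.int64(50), np.int64(110): np.int64(62), np.int64(115): np.int64(55), np.int64(120): np.int64(45), np.int64(125): np.int64(65), np.int64(130): np.int64(55), np.int64(135): np.int64(54), np.int64(140): np.int64(56), np.int64(145): np.int64(58), np.int64(150): np.int64(60), np.int64(155): np.i
[... 5221 characters left out ...]
np.int64(220): np.int64(9), np.int64(225): np.int64(8), np.int64(230): np.int64(13), np.int64(235): np.int64(50), np.int64(240): np.int64(53), np.int64(245): np.int64(94), np.int64(250): np.int64(179), np.int64(255): np.int64(123), np.int64(260): np.int64(70), np.int64(265): np.int64(547), np.int64(270): np.int64(9)}
   13 19 1979 [ 225  349   90   67 1890] ((508.4900207519531, 254.49566650390625), (110.47090148925781, 159.04098510742188), 80.75947570800781) 15.46347081044253
   47 53 1263 [ 215  399   61   45 1180] ((525.1635131835938, 357.4912109375), (50.60853958129883, 109.75524139404297), 81.93862915039062) 49.61943810161803
 red 190 [476.5 367.1 146.5] [465. 353. 135.] [490. 378. 154.]
```

```bash
python3 - <<'E'
from h import *
a=cv2.imread('pics/top0.png');b=cv2.imread('pics/side0.png')
A=cv2.resize(a[135:255,105:225],(400,400),interpolation=2);B=cv2.resize(a[135:255,345:445],(333,400),interpolation=2)
C=cv2.resize(b[330:450,210:330],(400,400)[:2],interpolation=2)
cv2.imwrite('pics/crop.png',np.hstack([A,B]))
E
```

```text
(no output)
```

View pics/crop.png

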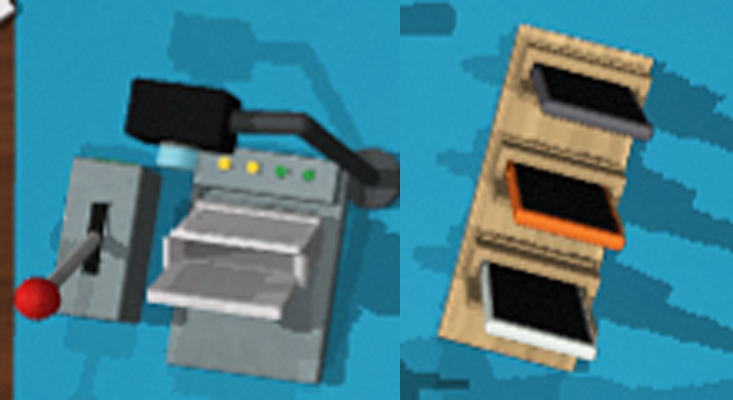

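```bash
python3 - <<'E'
from h import *
from scipy.spatial.transform import Rotation as R
def R2(d): return R.from_euler('z',d,degrees=True).as_matrix()
dock={'top':(509.4,250.8),'side':(509.3,253.8)}
for n in('top','side'):
    s=pickle.load(open(n+'0.pkl','rb')); P=cloud(s); im=s['img']; hsv=cv2.cvtColor(im,cv2.COLOR_RGB2HSV).astype(int); ok=s['depth']>0
    D=(P-np.r_[dock[n],0])@R2(-8.65)
    # slot-tilted frame about point (0,0,30) of the dock
    T=R.from_euler('y',-28,degrees=True).as_matrix()
    S=(D-np.r_[0,0,30])@T
    m=ok&(abs(D[...,1])<50)&(abs(D[...,0])<79)&(D[...,2]>20)&(D[...,2]<150)
    q=S[m]
    print(n,'slot-frame x hist'); h,e=np.histogram(q[:,0],bins=np.arange(-60,60,3)); print([(int(a),int(b)) for a,b in zip(e,h) if b>5])
    np.save(n+'_slot.npy',q)
    for lo in range(-40,40,6):
        k=q[(q[:,0]>lo)&(q[:,0]<=lo+6)]
        if len(k)>10: print('  x',lo,len(k),'y',np.percentile(k[:,1],[2,50,98]).round(1),'z',np.percentile(k[:,2],[2,50,98]).round(1))
    # orange phone
    Q=(P-np.r_[533,-233,0])@R2(-16.7); T=R.from_euler('y',-22,degrees=True).as_matrix(); Q=(Q-np.r_[0,0,26])@T
    og=ok&(P[...,0]>400)&(P[...,0]<640)&(P[...,1]>-300)&(P[...,1]<-150)&(hsv[...,0]<14)&(hsv[...,1]>190)&(hsv[...,2]>120)&(P[...,2]>60)
    k=Q[og]; print(' orange local',k.mean(0).round(1)); print(np.percentile(k,[1,5,25,50,75,95,99],axis=0).round(1).T)
    top=k[k[:,2]>140]; print('  top',len(top),cv2.minAreaRect(top[:,:2].astype(np.float32)),np.median(top[:,2]))
    if n=='top':
        bl=ok&(hsv[...,2]<60)&(abs(Q[...,1])<36)&(abs(Q[...,0])<40)&(Q[...,2]>60)&(Q[...,2]<145)
        b=Q[bl]; c=b.mean(0); nrm=np.linalg.svd(b-c)[2][2]; print('  screen',len(b),c.round(1),nrm.round(3), np.std((b-c)@nrm),np.percentile(b,[2,98],axis=0).round(1))
E
```

```text
top slot-frame x hist
[(0, 7), (3, 56), (6, 77), (9, 560), (12, 98), (15, 17), (18, 16), (21, 23), (24, 26), (27, 53), (30, 341), (33, 111), (36, 8), (39, 17), (42, 57), (45, 53), (48, 57), (51, 62), (54, 55)]
  x 2 99 y [-44.5  -8.4  42.5] z [ 3.5 89.5 92.9]
  x 8 692 y [-44.1   0.2  44.2] z [ 5.3 53.2 91.5]
  x 14 37 y [-47.  -39.9  47.5] z [-15.1  37.3  48.7]
  x 20 40 y [-47.5 -15.4  48.2] z [-14.2  34.3  45.6]
  x 26 305 y [-44.5   0.7  44.8] z [-12.6  16.7  44.3]
  x 32 214 y [-42.3  -1.3  43.3] z [-19.1   4.1  46.7]
  x 38 56 y [-44.9   2.3  47.2] z [-32.  -28.1 -23. ]
 orange local [ 31.5   0.8 126.9]
[[ 26.3  27.3  29.8  31.8  33.8  35.1  35.5]
 [-38.7 -35.3 -18.4   2.   22.1  29.9  30.3]
 [ 31.1  65.6 132.2 135.2 136.8 138.5 139.4]]
  top 0 ((0.0, 0.0), (0.0, 0.0), 0.0) nan
  screen 492 [ -5.4  -5.  100. ] [0.002 1.    0.02 ] 18.017035382371585 [[-32.9 -34.6  62.1]
 [ 36.   24.8 142.6]]
side slot-frame x hist
[(0, 11), (3, 73), (6, 93), (9, 498), (12, 106), (15, 39), (18, 31), (21, 29), (24, 62), (27, 59), (30, 244), (33, 100), (39, 46), (42, 60), (45, 77), (48, 67), (51, 77), (54, 70)]
  x 2 144 y [-41.2  14.5  43.6] z [-8.7 89.5 91.8]
  x 8 615 y [-43.4  -0.3  43.2] z [-11.8  46.5  91.1]
  x 14 77 y [-46.6 -16.5  46.9] z [-12.5  25.4  45.3]
  x 20 83 y [-47.1  15.6  46.1] z [-13.8  34.2  46.4]
  x 26 236 y [-44.   -4.3  43.2] z [-12.   24.4  46. ]
  x 32 187 y [-42.   18.   42.6] z [-17.4  -1.6  46.4]
  x 38 83 y [-47.   -3.8  48.2] z [-31.9 -27.5 -23.7]
 orange local [27.9 22.  98.5]
[[ 24.2  24.7  25.8  27.3  30.   32.   34.2]
 [-35.5 -22.7  22.1  32.4  33.2  34.8  35.3]
 [ 27.   33.3  73.2 107.3 130.1 136.  136.8]]
  top 0 ((0.0, 0.0), (0.0, 0.0), 0.0) nan
  return _methods._mean(a, axis=axis, dtype=dtype,
  ret = ret.dtype.type(ret / rcount)
```

```bash
cat >> h.py <<'E'
from scipy.linalg import logm
from scipy.spatial.transform import Rotation as R
def pose(o,yaw,tilt):  # slot-like frame: z leaning to -x by tilt
    return np.array(o,float), R.from_euler('zy',[yaw,-tilt],degrees=True).as_matrix()
def toolR(Rp): return np.stack([Rp[:,1],Rp[:,0],-Rp[:,2]],1)
def plan(p,Rt,n):
    s=ctrl.observe(); Rc=s['orientation']; T=np.eye(4); T[:3,:3]=R.from_matrix(Rc.T@Rt).as_matrix(); T[:3,3]=Rc.T@(np.array(p)-s['tool_pos'])
    from scipy.linalg import expm
    d=expm(np.real(logm(T))/n)
    r=R.from_matrix(d[:3,:3]).as_rotvec()
    print('clock',s['clock'],'n',n,'shift',(d[:3,3]/30).round(4),'turn',(r/(np.pi/2)).round(4),'mm',np.linalg.norm(d[:3,3]).round(1),'deg',np.degrees(np.linalg.norm(r)).round(2))
E
python3 - <<'E'
from h import *
for n in('top','side'):
    s=pickle.load(open(n+'0.pkl','rb')); P=cloud(s); hsv=cv2.cvtColor(s['img'],cv2.COLOR_RGB2HSV).astype(int)
    og=(s['depth']>0)&(P[...,0]>400)&(P[...,0]<640)&(P[...,1]>-300)&(P[...,1]<-150)&(hsv[...,0]<14)&(hsv[...,1]>190)&(hsv[...,2]>120)&(P[...,2]>157)
    k=P[og][:,:2]; c=k.mean(0); v=np.linalg.svd(k-c)[2][0]; print(n,len(k),c,np.degrees(np.arctan2(v[1],v[0])))
    q=np.load(n+'_slot.npy'); b=q[(q[:,0]>6)&(q[:,0]<15)&(abs(q[:,1])<36)&(q[:,2]>45)&(q[:,2]<85)]
    A=np.c_[b[:,1],b[:,2],np.ones(len(b))]; print(' backrest',np.linalg.lstsq(A,b[:,0],rcond=None)[0].round(3),np.median(b[:,0]))
o,Rp=pose([564,-244.4,26],-16.7,22)
plan(o+240*Rp[:,2],toolR(Rp),20)
E
```

```text
top 147 [ 511.22166304 -230.50665855] -106.0380643208027
 backrest [ 1.0000e-03 -4.0000e-03  1.1094e+01] 10.889163328279846
side 28 [ 509.17922378 -226.1226499 ] -106.28866908326354
 backrest [ 9.000e-03 -5.000e-03  1.113e+01] 10.773673361366985
clock 0.1 n 20 shift [ 0.8939 -0.1667  0.019 ] turn [-0.0088  0.0093 -0.0329] mm 27.3 deg 3.18
```

Request:
jog_arm(
  rows=[
    {"x": 0.894,"y": -0.167,"z": 0.019,"ax": -0.0088,"ay": 0.0093,"az": -0.0329,"fingers": 0.4},
    {"x": 0.894,"y": -0.167,"z": 0.019,"ax": -0.0088,"ay": 0.0093,"az": -0.0329,"fingers": 0.4},
    {"x": 0.894,"y": -0.167,"z": 0.019,"ax": -0.0088,"ay": 0.0093,"az": -0.0329,"fingers": 0.4},
    {"x": 0.894,"y": -0.167,"z": 0.019,"ax": -0.0088,"ay": 0.0093,"az": -0.0329,"fingers": 0.4},
    {"x": 0.894,"y": -0.167,"z": 0.019,"ax": -0.0088,"ay": 0.0093,"az": -0.0329,"fingers": 0.4},
    {"x": 0.894,"y": -0.167,"z": 0.019,"ax": -0.0088,"ay": 0.0093,"az": -0.0329,"fingers": 0.4},
    {"x": 0.894,"y": -0.167,"z": 0.019,"ax": -0.0088,"ay": 0.0093,"az": -0.0329,"fingers": 0.4},
    {"x": 0.894,"y": -0.167,"z": 0.019,"ax": -0.0088,"ay": 0.0093,"az": -0.0329,"fingers": 0.4},
    {"x": 0.894,"y": -0.167,"z": 0.019,"ax": -0.0088,"ay": 0.0093,"az": -0.0329,"fingers": 0.4},
    {"x": 0.894,"y": -0.167,"z": 0.019,"ax": -0.0088,"ay": 0.0093,"az": -0.0329,"fingers": 0.4},
    {"x": 0.894,"y": -0.167,"z": 0.019,"ax": -0.0088,"ay": 0.0093,"az": -0.0329,"fingers": 0.4},
    {"x": 0.894,"y": -0.167,"z": 0.019,"ax": -0.0088,"ay": 0.0093,"az": -0.0329,"fingers": 0.4},
  ],
  force=30,
)

```text
clock: 1.6
tool_pos: [402.3, -447.1, 239.6]
orientation: [[0.64, 0.733, 0.231], [0.76, -0.648, -0.05], [0.113, 0.208, -0.972]]
wrist_force: [0.2, -0.4, -0.1]
gripper_width: 34.3
gripper_force: 0.0
```

Request:
jog_arm(
  rows=[
    {"x": 0.894,"y": -0.167,"z": 0.019,"ax": -0.0088,"ay": 0.0093,"az": -0.0329,"fingers": 0.4},
    {"x": 0.894,"y": -0.167,"z": 0.019,"ax": -0.0088,"ay": 0.0093,"az": -0.0329,"fingers": 0.4},
    {"x": 0.894,"y": -0.167,"z": 0.019,"ax": -0.0088,"ay": 0.0093,"az": -0.0329,"fingers": 0.4},
    {"x": 0.894,"y": -0.167,"z": 0.019,"ax": -0.0088,"ay": 0.0093,"az": -0.0329,"fingers": 0.4},
    {"x": 0.894,"y": -0.167,"z": 0.019,"ax": -0.0088,"ay": 0.0093,"az": -0.0329,"fingers": 0.4},
    {"x": 0.894,"y": -0.167,"z": 0.019,"ax": -0.0088,"ay": 0.0093,"az": -0.0329,"fingers": 0.4},
    {"x": 0.894,"y": -0.167,"z": 0.019,"ax": -0.0088,"ay": 0.0093,"az": -0.0329,"fingers": 0.4},
    {"x": 0.894,"y": -0.167,"z": 0.019,"ax": -0.0088,"ay": 0.0093,"az": -0.0329,"fingers": 0.4},
    {"fingers": 0.4},
    {"fingers": 0.4},
  ],
)

```text
invalid input at $.rows[8]: expected keys x, y, z, ax, ay, az, fingers
```

```bash
python3 - <<'E'
from h import *
o,Rp=pose([564,-244.4,26],-16.4,22)
plan(o+240*Rp[:,2],toolR(Rp),1)
plan(o+160*Rp[:,2],toolR(Rp),4)
snap('top','top1')
E
```

```text
clock 1.6 n 1 shift [ 6.7008 -2.5581 -0.0731] turn [-0.0696  0.0739 -0.2639] mm 215.2 deg 25.45
clock 1.6 n 4 shift [ 1.819  -0.3342  0.696 ] turn [-0.0174  0.0185 -0.066 ] mm 59.3 deg 6.36
```

View pics/top1.png

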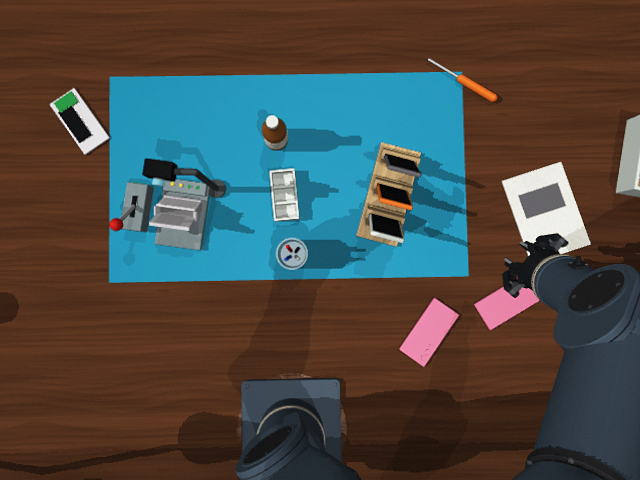

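Arm tracks the plan (gripper at ~(530,265)). I'll finish the move.

Request:
jog_arm(
  rows=[
    {"x": 0.894,"y": -0.167,"z": 0.019,"ax": -0.0088,"ay": 0.0093,"az": -0.0329,"fingers": 0.4},
    {"x": 0.894,"y": -0.167,"z": 0.019,"ax": -0.0088,"ay": 0.0093,"az": -0.0329,"fingers": 0.4},
    {"x": 0.894,"y": -0.167,"z": 0.019,"ax": -0.0088,"ay": 0.0093,"az": -0.0329,"fingers": 0.4},
    {"x": 0.894,"y": -0.167,"z": 0.019,"ax": -0.0088,"ay": 0.0093,"az": -0.0329,"fingers": 0.4},
    {"x": 0.894,"y": -0.167,"z": 0.019,"ax": -0.0088,"ay": 0.0093,"az": -0.0329,"fingers": 0.4},
    {"x": 0.894,"y": -0.167,"z": 0.019,"ax": -0.0088,"ay": 0.0093,"az": -0.0329,"fingers": 0.4},
    {"x": 0.894,"y": -0.167,"z": 0.019,"ax": -0.0088,"ay": 0.0093,"az": -0.0329,"fingers": 0.4},
    {"x": 0.894,"y": -0.167,"z": 0.019,"ax": -0.0088,"ay": 0.0093,"az": -0.0329,"fingers": 0.4},
    {"x": 0,"y": 0,"z": 0,"ax": 0,"ay": 0,"az": 0,"fingers": 0.4},
  ],
)

```text
clock: 2.78
tool_pos: [474.1, -242.0, 249.1]
orientation: [[0.262, 0.889, 0.375], [0.959, -0.283, 0.001], [0.107, 0.36, -0.927]]
wrist_force: [0.8, -0.6, 0.7]
gripper_width: 34.5
gripper_force: 0.0
```

```bash
python3 - <<'E'
from h import *
o,Rp=pose([564,-244.4,26],-16.4,22)
plan(o+240*Rp[:,2],toolR(Rp),1)
plan(o+160*Rp[:,2],toolR(Rp),4)
plan(o+108*Rp[:,2],toolR(Rp),7)
snap('side','side1')
E
```

```text
clock 2.775 n 1 shift [-0.0779  0.0171  0.0174] turn [ 0.0002 -0.0007 -0.0003] mm 2.4 deg 0.07
clock 2.775 n 4 shift [-0.0199  0.0041  0.671 ] turn [ 0.0001 -0.0002 -0.0001] mm 20.1 deg 0.02
clock 2.775 n 7 shift [-0.0115  0.0023  0.6311] turn [ 0.     -0.0001 -0.    ] mm 18.9 deg 0.01
```

View pics/side1.png

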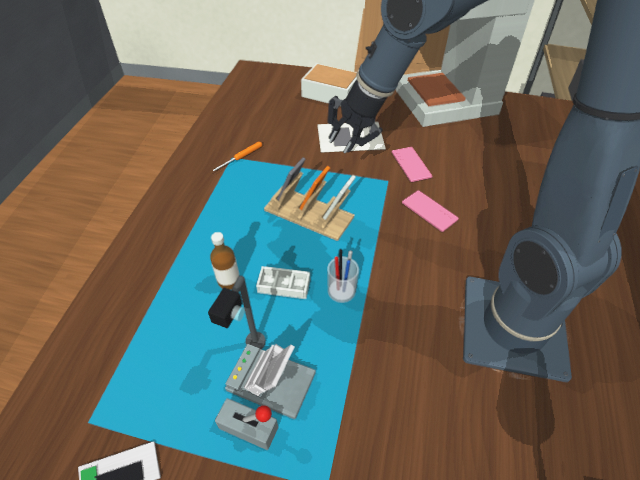

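The side view shows the gripper at (355,130), above and short of the rack. I used the extrinsic Euler order by mistake, so I'll fix that and replan.

```bash
sed -i "s/'zy',\[yaw/'ZY',[yaw/" h.py; python3 - <<'E'
from h import *
o,Rp=pose([564,-244.4,26],-16.4,22)
print(o+150*Rp[:,2],toolR(Rp))
plan(o+230*Rp[:,2],toolR(Rp),3)
E
```

```text
[ 510.095199   -228.5349543   165.07757819] [[ 0.28234146  0.88946043  0.35936534]
 [ 0.95931397 -0.26178244 -0.10576697]
 [ 0.          0.37460659 -0.92718385]]
clock 2.825 n 3 shift [ 0.265  -0.0402  0.1227] turn [-0.0031 -0.0224 -0.005 ] mm 8.8 deg 2.09
```

Request:
jog_arm(
  rows=[
    {"x": 0.265,"y": -0.04,"z": 0.123,"ax": -0.0031,"ay": -0.0224,"az": -0.005,"fingers": 0.4},
    {"x": 0.265,"y": -0.04,"z": 0.123,"ax": -0.0031,"ay": -0.0224,"az": -0.005,"fingers": 0.4},
    {"x": 0.265,"y": -0.04,"z": 0.123,"ax": -0.0031,"ay": -0.0224,"az": -0.005,"fingers": 0.4},
    {"x": 0,"y": 0,"z": 0,"ax": 0,"ay": 0,"az": 0,"fingers": 0.4},
  ],
)

```text
clock: 3.32
tool_pos: [481.8, -220.2, 239.0]
orientation: [[0.282, 0.89, 0.359], [0.96, -0.261, -0.105], [0.0, 0.374, -0.927]]
wrist_force: [0.7, 0.3, 0.8]
gripper_width: 34.2
gripper_force: 0.0
```

```bash
python3 - <<'E'
from h import *
o,Rp=pose([564,-244.4,26],-16.4,22)
plan(o+170*Rp[:,2],toolR(Rp),3)
plan(o+108*Rp[:,2],toolR(Rp),6)
snap('side','side2')
E
python3 -c "
import cv2;a=cv2.imread('pics/side2.png')[90:250,240:440];cv2.imwrite('pics/c2.png',cv2.resize(a,(750,600),interpolation=2))"
```

```text
clock 3.325 n 3 shift [-4.000e-04 -3.200e-03  6.625e-01] turn [-0.0001 -0.0001  0.0001] mm 19.9 deg 0.02
clock 3.325 n 6 shift [-3.000e-04 -1.500e-03  6.757e-01] turn [-0.0001 -0.0001  0.0001] mm 20.3 deg 0.01
```

View pics/c2.png

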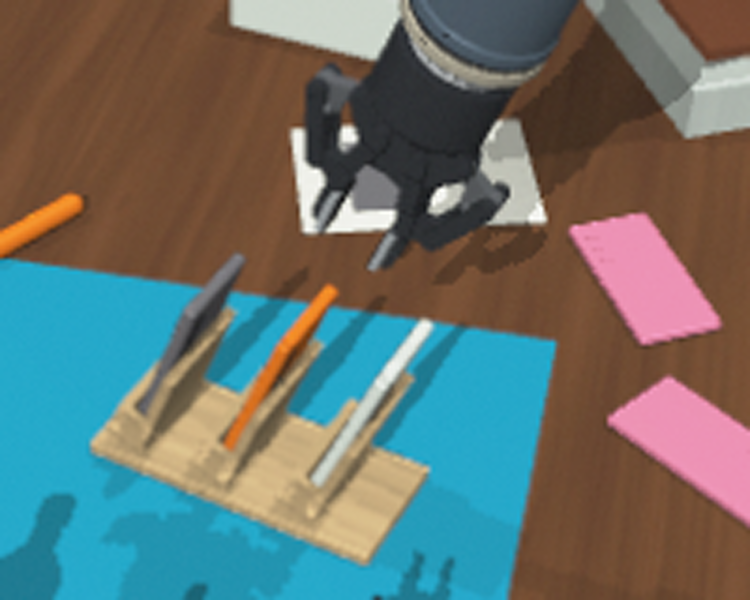

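```bash
python3 - <<'E'
from h import *
st=ctrl.observe()
q=[]
for n in('top','side'):
    s=snap(n,n+'3'); P=cloud(s); q.append(((P-st['tool_pos'])@st['orientation'])[s['depth']>0])
    k=q[-1]; 
    for lo in range(-120,10,10):
        m=k[(k[:,2]>lo)&(k[:,2]<=lo+10)&(abs(k[:,0])<50)&(abs(k[:,1])<80)]
        if len(m)>5: print(n,lo,len(m),'y',np.percentile(m[:,1],[3,97]).round(),'x',np.percentile(m[:,0],[3,97]).round())
E
```

```text
top -120 35 y [33. 41.] x [-10.  10.]
top -110 134 y [36. 64.] x [-11.  10.]
top -100 77 y [26. 65.] x [-12.  12.]
top -90 19 y [20. 58.] x [ 7. 16.]
top -80 23 y [14. 53.] x [ 7. 16.]
top -70 25 y [16. 52.] x [ 6. 16.]
top -60 44 y [27. 46.] x [-3. 11.]
top -50 15 y [23. 39.] x [ 1. 12.]
top -20 10 y [20. 27.] x [ 6. 10.]
side -120 66 y [-41.  39.] x [-6. 12.]
side -110 264 y [-63.  60.] x [-8. 21.]
side -100 210 y [-65.  62.] x [-1. 20.]
side -90 132 y [-60.  60.] x [ 5. 18.]
side -80 136 y [-57.  56.] x [-5. 18.]
side -70 98 y [-54.  53.] x [-10.  18.]
side -60 160 y [-48.  46.] x [-9. 14.]
side -50 54 y [-44.  44.] x [ 6. 14.]
side -40 42 y [-30.  29.] x [-8. 13.]
side -30 42 y [-31.  30.] x [-5. 13.]
side -20 43 y [-31.  29.] x [-5. 13.]
side -10 22 y [-29.  26.] x [-3. 12.]
```

Request:
jog_arm(
  rows=[
    {"x": 0,"y": 0,"z": 0.65,"ax": 0,"ay": 0,"az": 0,"fingers": 0.4},
    {"x": 0,"y": 0,"z": 0.65,"ax": 0,"ay": 0,"az": 0,"fingers": 0.4},
    {"x": 0,"y": 0,"z": 0.65,"ax": 0,"ay": 0,"az": 0,"fingers": 0.4},
    {"x": 0,"y": 0,"z": 0.65,"ax": 0,"ay": 0,"az": 0,"fingers": 0.4},
    {"x": 0,"y": 0,"z": 0.65,"ax": 0,"ay": 0,"az": 0,"fingers": 0.4},
    {"x": 0,"y": 0,"z": 0.65,"ax": 0,"ay": 0,"az": 0,"fingers": 0.4},
    {"x": 0,"y": 0,"z": 0,"ax": 0,"ay": 0,"az": 0,"fingers": 0.4},
    {"x": 0,"y": 0,"z": 0,"ax": 0,"ay": 0,"az": 0,"fingers": 0.4},
  ],
)

```text
clock: 4.47
tool_pos: [523.4, -234.3, 131.2]
orientation: [[0.285, 0.889, 0.359], [0.958, -0.265, -0.106], [0.001, 0.375, -0.927]]
wrist_force: [0.0, -0.2, 0.6]
gripper_width: 34.3
gripper_force: 0.0
```

```bash
python3 - <<'E'
from h import *
st=ctrl.observe()
for n in('top','side'):
    s=snap(n,n+'4'); P=cloud(s); k=(P-st['tool_pos'])@st['orientation']; hsv=cv2.cvtColor(s['img'],cv2.COLOR_RGB2HSV).astype(int)
    og=(s['depth']>0)&(abs(k[...,1])<25)&(abs(k[...,0])<60)&(k[...,2]>-60)&(hsv[...,0]<14)&(hsv[...,1]>190)&(hsv[...,2]>100)
    print(n,og.sum(),np.percentile(k[og],[1,50,99],axis=0).round(1))
E
```

```text
top 76 [[ 15.2  -5.9 -37.9]
 [ 32.    0.9 -29. ]
 [ 34.7   4.1  98.9]]
side 147 [[-23.   -6.7 -38. ]
 [ 34.   -3.4 -13.1]
 [ 39.    2.8  80.3]]
```

Request:
jog_arm(
  rows=[
    {"x": 0,"y": -0.03,"z": 0,"ax": 0,"ay": 0,"az": 0,"fingers": 0.2},
    {"x": 0,"y": 0,"z": 0,"ax": 0,"ay": 0,"az": 0,"fingers": 0.13},
    {"x": 0,"y": 0,"z": 0,"ax": 0,"ay": 0,"az": 0,"fingers": 0.05},
    {"x": 0,"y": 0,"z": 0,"ax": 0,"ay": 0,"az": 0,"fingers": 0},
    {"x": 0,"y": 0,"z": 0,"ax": 0,"ay": 0,"az": 0,"fingers": 0},
    {"x": 0,"y": 0,"z": 0,"ax": 0,"ay": 0,"az": 0,"fingers": 0},
    {"x": 0,"y": 0,"z": 0,"ax": 0,"ay": 0,"az": 0,"fingers": 0},
  ],
  force=40,
)

```text
clock: 5.45
tool_pos: [523.1, -233.5, 131.0]
orientation: [[0.284, 0.889, 0.36], [0.959, -0.263, -0.106], [0.0, 0.375, -0.927]]
wrist_force: [-2.0, -0.5, 5.9]
gripper_width: 9.4
gripper_force: 39.9
```

Request:
jog_arm(
  rows=[
    {"x": 0,"y": 0,"z": -0.2,"ax": 0,"ay": 0,"az": 0,"fingers": 0},
    {"x": 0,"y": 0,"z": -0.5,"ax": 0,"ay": 0,"az": 0,"fingers": 0},
    {"x": 0,"y": 0,"z": -0.6,"ax": 0,"ay": 0,"az": 0,"fingers": 0},
    {"x": 0,"y": 0,"z": -0.6,"ax": 0,"ay": 0,"az": 0,"fingers": 0},
    {"x": 0,"y": 0,"z": -0.6,"ax": 0,"ay": 0,"az": 0,"fingers": 0},
    {"x": 0,"y": 0,"z": -0.6,"ax": 0,"ay": 0,"az": 0,"fingers": 0},
    {"x": 0,"y": 0,"z": -0.6,"ax": 0,"ay": 0,"az": 0,"fingers": 0},
    {"x": 0,"y": 0,"z": -0.6,"ax": 0,"ay": 0,"az": 0,"fingers": 0},
    {"x": 0,"y": 0,"z": -0.6,"ax": 0,"ay": 0,"az": 0,"fingers": 0},
    {"x": 0,"y": 0,"z": -0.6,"ax": 0,"ay": 0,"az": 0,"fingers": 0},
    {"x": 0,"y": 0,"z": -0.6,"ax": 0,"ay": 0,"az": 0,"fingers": 0},
    {"x": 0,"y": 0,"z": 0,"ax": 0,"ay": 0,"az": 0,"fingers": 0},
  ],
)

```text
clock: 6.95
tool_pos: [456.5, -213.9, 300.8]
orientation: [[0.284, 0.889, 0.359], [0.959, -0.264, -0.107], [-0.0, 0.375, -0.927]]
wrist_force: [-0.2, 0.6, -1.0]
gripper_width: 9.7
gripper_force: 39.5
```

```bash
python3 - <<'E'
from h import *
o,Rp=pose([528.8,249.3,30],-8.65,28)
print(o+302*Rp[:,2])
plan(o+302*Rp[:,2],toolR(Rp),22)
E
```

```text
[388.63226786 270.62351012 296.65017304]
clock 6.95 n 22 shift [ 0.6938 -0.2414 -0.1042] turn [-0.003   0.0017 -0.0036] mm 22.3 deg 0.45
```

```bash
python3 - <<'E'
from h import *
o,Rp=pose([528.8,249.3,30],-8.65,28)
plan([456,150,300],ctrl.observe()['orientation'],18)
print(o+262*Rp[:,2])
E
```

```text
clock 6.95 n 18 shift [ 0.6458 -0.179  -0.0711] turn [0. 0. 0.] mm 20.2 deg 0.0
[407.1975304  267.79920415 261.33226933]
```

Request:
jog_arm(
  rows=[
    {"x": 0.323,"y": -0.09,"z": -0.036,"ax": 0,"ay": 0,"az": 0,"fingers": 0},
    {"x": 0.646,"y": -0.179,"z": -0.071,"ax": 0,"ay": 0,"az": 0,"fingers": 0},
    {"x": 0.646,"y": -0.179,"z": -0.071,"ax": 0,"ay": 0,"az": 0,"fingers": 0},
    {"x": 0.646,"y": -0.179,"z": -0.071,"ax": 0,"ay": 0,"az": 0,"fingers": 0},
    {"x": 0.646,"y": -0.179,"z": -0.071,"ax": 0,"ay": 0,"az": 0,"fingers": 0},
    {"x": 0.646,"y": -0.179,"z": -0.071,"ax": 0,"ay": 0,"az": 0,"fingers": 0},
    {"x": 0.646,"y": -0.179,"z": -0.071,"ax": 0,"ay": 0,"az": 0,"fingers": 0},
    {"x": 0.646,"y": -0.179,"z": -0.071,"ax": 0,"ay": 0,"az": 0,"fingers": 0},
    {"x": 0.646,"y": -0.179,"z": -0.071,"ax": 0,"ay": 0,"az": 0,"fingers": 0},
    {"x": 0.646,"y": -0.179,"z": -0.071,"ax": 0,"ay": 0,"az": 0,"fingers": 0},
    {"x": 0.646,"y": -0.179,"z": -0.071,"ax": 0,"ay": 0,"az": 0,"fingers": 0},
    {"x": 0.646,"y": -0.179,"z": -0.071,"ax": 0,"ay": 0,"az": 0,"fingers": 0},
  ],
)

```text
clock: 8.45
tool_pos: [455.9, 20.0, 298.9]
orientation: [[0.283, 0.89, 0.358], [0.959, -0.263, -0.105], [0.0, 0.373, -0.928]]
wrist_force: [0.4, -0.3, -1.2]
gripper_width: 9.8
gripper_force: 39.5
```

Request:
jog_arm(
  rows=[
    {"x": 0.646,"y": -0.179,"z": -0.071,"ax": 0,"ay": 0,"az": 0,"fingers": 0},
    {"x": 0.646,"y": -0.179,"z": -0.071,"ax": 0,"ay": 0,"az": 0,"fingers": 0},
    {"x": 0.646,"y": -0.179,"z": -0.071,"ax": 0,"ay": 0,"az": 0,"fingers": 0},
    {"x": 0.646,"y": -0.179,"z": -0.071,"ax": 0,"ay": 0,"az": 0,"fingers": 0},
    {"x": 0.646,"y": -0.179,"z": -0.071,"ax": 0,"ay": 0,"az": 0,"fingers": 0},
    {"x": 0.646,"y": -0.179,"z": -0.071,"ax": 0,"ay": 0,"az": 0,"fingers": 0},
    {"x": 0,"y": 0,"z": 0,"ax": 0,"ay": 0,"az": 0,"fingers": 0},
  ],
)

```text
clock: 9.32
tool_pos: [455.7, 142.1, 298.9]
orientation: [[0.28, 0.891, 0.358], [0.96, -0.26, -0.103], [0.001, 0.373, -0.928]]
wrist_force: [-0.4, 0.9, -1.6]
gripper_width: 9.5
gripper_force: 39.5
```

```bash
python3 - <<'E'
from h import *
o,Rp=pose([528.8,249.3,30],-8.65,28)
plan(o+262*Rp[:,2],toolR(Rp),10)
E
```

```text
clock 9.325 n 10 shift [ 0.3725 -0.2806  0.0097] turn [-0.0068  0.0035 -0.0077] mm 14.0 deg 0.98
```

Request:
jog_arm(
  rows=[
    {"x": 0.3725,"y": -0.2806,"z": 0.0097,"ax": -0.0068,"ay": 0.0035,"az": -0.0077,"fingers": 0},
    {"x": 0.3725,"y": -0.2806,"z": 0.0097,"ax": -0.0068,"ay": 0.0035,"az": -0.0077,"fingers": 0},
    {"x": 0.3725,"y": -0.2806,"z": 0.0097,"ax": -0.0068,"ay": 0.0035,"az": -0.0077,"fingers": 0},
    {"x": 0.3725,"y": -0.2806,"z": 0.0097,"ax": -0.0068,"ay": 0.0035,"az": -0.0077,"fingers": 0},
    {"x": 0.3725,"y": -0.2806,"z": 0.0097,"ax": -0.0068,"ay": 0.0035,"az": -0.0077,"fingers": 0},
    {"x": 0.3725,"y": -0.2806,"z": 0.0097,"ax": -0.0068,"ay": 0.0035,"az": -0.0077,"fingers": 0},
    {"x": 0.3725,"y": -0.2806,"z": 0.0097,"ax": -0.0068,"ay": 0.0035,"az": -0.0077,"fingers": 0},
    {"x": 0.3725,"y": -0.2806,"z": 0.0097,"ax": -0.0068,"ay": 0.0035,"az": -0.0077,"fingers": 0},
    {"x": 0.3725,"y": -0.2806,"z": 0.0097,"ax": -0.0068,"ay": 0.0035,"az": -0.0077,"fingers": 0},
    {"x": 0.3725,"y": -0.2806,"z": 0.0097,"ax": -0.0068,"ay": 0.0035,"az": -0.0077,"fingers": 0},
    {"x": 0,"y": 0,"z": 0,"ax": 0,"ay": 0,"az": 0,"fingers": 0},
    {"x": 0,"y": 0,"z": 0,"ax": 0,"ay": 0,"az": 0,"fingers": 0},
  ],
)

```text
clock: 10.82
tool_pos: [408.5, 265.0, 261.7]
orientation: [[0.155, 0.872, 0.465], [0.988, -0.136, -0.074], [-0.002, 0.47, -0.882]]
wrist_force: [0.0, 1.2, -1.5]
gripper_width: 9.3
gripper_force: 39.5
```

```bash
cat >> h.py <<'E'
DK={'top':np.r_[509.4,250.8,0],'side':np.r_[509.3,253.8,0]}
def slotcloud(n,P): # camera-specific dock origin; coords in slot frame
    o,Rp=pose([0,0,0],-8.65,28); Rz=R.from_euler('z',-8.65,degrees=True).as_matrix()
    return (P-DK[n]-Rz@np.r_[19.5,0,30])@Rp
E
python3 - <<'E'
from h import *
o,Rp=pose([528.8,249.3,30],-8.65,28)
plan(o+262*Rp[:,2],toolR(Rp),1)
for n in('top','side'):
    s=snap(n,n+'5'); P=cloud(s); k=slotcloud(n,P); hsv=cv2.cvtColor(s['img'],cv2.COLOR_RGB2HSV).astype(int)
    reg=(s['depth']>0)&(abs(k[...,0])<25)&(abs(k[...,1])<60)&(k[...,2]>115)&(k[...,2]<320)
    og=reg&(hsv[...,0]<16)&(hsv[...,1]>150)&(hsv[...,2]>90)
    print(n,'orange',og.sum()); print(np.percentile(k[og],[1,5,25,50,75,95,99],axis=0).round(1).T)
    bl=reg&(hsv[...,2]<70)&(k[...,2]<235)&(k[...,2]>155)&(abs(k[...,1])<34)
    b=k[bl]
    if len(b)>50:
        A=np.c_[b[:,1],b[:,2]-190,np.ones(len(b))]; print(' dark face x',len(b),np.median(b[:,0]),np.linalg.lstsq(A,b[:,0],rcond=None)[0].round(4))
a=cv2.imread('pics/top5.png')[130:290,80:280]; b=cv2.imread('pics/side5.png')[240:440,180:380]
cv2.imwrite('pics/c5.png',np.hstack([cv2.resize(a,(400,320)),cv2.resize(b,(320,320))]))
E
```

```text
clock 10.825 n 1 shift [ 0.086  -0.0563 -0.0156] turn [ 0.0007  0.0024 -0.0022] mm 3.1 deg 0.3
top orange 214
[[ -1.9  -0.6   2.1   4.    5.2   6.4   6.9]
 [-38.9 -38.6 -37.7 -36.  -23.5  29.4  30.9]
 [150.9 155.6 199.5 255.8 294.5 298.  299. ]]
 dark face x 587 5.971217420161822 [-1.0000e-03 -6.0000e-04  5.9644e+00]
side orange 351
[[ -2.8  -2.    0.7   3.2   5.3   6.8   7.1]
 [ -1.    3.5  21.6  29.7  30.8  31.7  32.1]
 [155.7 165.6 216.6 269.4 296.1 298.1 298.7]]
 dark face x 351 7.467566303881042 [-0.0155  0.01    7.2215]
```

View pics/c5.png

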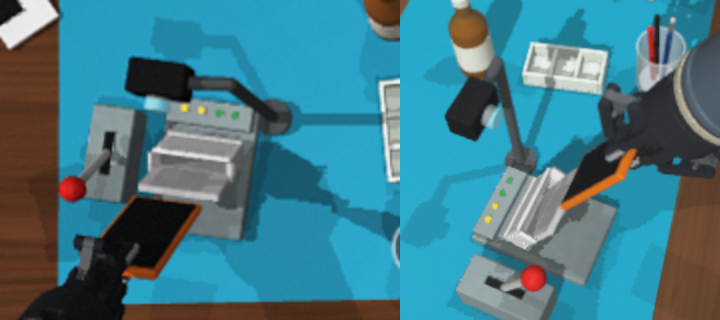

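Phone held squarely in line with the slot (top crop ~(150,235)). It's offset about -4 mm in slot y and +1.5 mm in x. I'll correct that and come down to just above the flare.

Request:
jog_arm(
  rows=[
    {"x": 0.07,"y": -0.025,"z": 0.1,"ax": 0,"ay": 0,"az": 0,"fingers": 0},
    {"x": 0.065,"y": -0.025,"z": 0.3,"ax": 0,"ay": 0,"az": 0,"fingers": 0},
    {"x": 0,"y": 0,"z": 0.4,"ax": 0,"ay": 0,"az": 0,"fingers": 0},
    {"x": 0,"y": 0,"z": 0.4,"ax": 0,"ay": 0,"az": 0,"fingers": 0},
    {"x": 0,"y": 0,"z": 0.4,"ax": 0,"ay": 0,"az": 0,"fingers": 0},
    {"x": 0,"y": 0,"z": 0.4,"ax": 0,"ay": 0,"az": 0,"fingers": 0},
    {"x": 0,"y": 0,"z": 0.4,"ax": 0,"ay": 0,"az": 0,"fingers": 0},
    {"x": 0,"y": 0,"z": 0.3,"ax": 0,"ay": 0,"az": 0,"fingers": 0},
    {"x": 0,"y": 0,"z": 0,"ax": 0,"ay": 0,"az": 0,"fingers": 0},
    {"x": 0,"y": 0,"z": 0,"ax": 0,"ay": 0,"az": 0,"fingers": 0},
  ],
)

```text
clock: 12.18
tool_pos: [445.3, 264.3, 190.0]
orientation: [[0.154, 0.872, 0.465], [0.988, -0.136, -0.073], [-0.001, 0.471, -0.882]]
wrist_force: [0.3, 0.2, -1.0]
gripper_width: 9.5
gripper_force: 39.5
```

```bash
cat >> h.py <<'E'
def phone(tag):
    for n in('top','side'):
        s=snap(n,n+tag); P=cloud(s); k=slotcloud(n,P); hsv=cv2.cvtColor(s['img'],cv2.COLOR_RGB2HSV).astype(int)
        reg=(s['depth']>0)&(abs(k[...,0])<25)&(abs(k[...,1])<60)&(k[...,2]>40)&(k[...,2]<320)
        og=reg&(hsv[...,0]<16)&(hsv[...,1]>150)&(hsv[...,2]>90)
        print(n,'orange',og.sum()); print(np.percentile(k[og],[1,5,50,95,99],axis=0).round(1).T)
        t=k[og][:,2].max(); bl=reg&(hsv[...,2]<70)&(k[...,2]<t-65)&(k[...,2]>max(55,t-140))&(abs(k[...,1])<33)&(abs(k[...,0])<12)
        b=k[bl]
        if len(b)>50:
            A=np.c_[b[:,1],b[:,2]-b[:,2].mean(),np.ones(len(b))]; print(' dark face x',len(b),np.median(b[:,0]).round(1),np.linalg.lstsq(A,b[:,0],rcond=None)[0].round(4))
E
python3 - <<'E'
from h import *
o,Rp=pose([528.8,249.3,30],-8.65,28); st=ctrl.observe(); print((st['tool_pos']-o)@Rp, R.from_matrix(toolR(Rp).T@st['orientation']).as_rotvec())
phone('6')
E
```

```text
[  0.18834556   2.27187889 181.06900625] [-0.00167276 -0.00234552  0.00304743]
top orange 177
[[ -3.8  -2.    2.7   5.1   5.5]
 [-35.8 -34.5 -31.   34.7  36. ]
 [ 73.1  84.9 181.4 217.6 219. ]]
 dark face x 451 4.4 [ 1.0000e-04 -1.1000e-03  4.4164e+00]
side orange 289
[[ -4.7  -3.8   1.5   4.6   5.3]
 [  5.1  10.   33.5  36.5  37. ]
 [ 71.4  85.  189.5 217.7 218.6]]
 dark face x 264 4.5 [-6.2000e-03  1.9000e-03  4.5132e+00]
```

Request:
jog_arm(
  rows=[
    {"x": -0.01,"y": 0.005,"z": 0.15,"ax": 0,"ay": 0,"az": 0,"fingers": 0},
    {"x": 0,"y": 0,"z": 0.15,"ax": 0,"ay": 0,"az": 0,"fingers": 0},
    {"x": 0,"y": 0,"z": 0.15,"ax": 0,"ay": 0,"az": 0,"fingers": 0},
    {"x": 0,"y": 0,"z": 0.15,"ax": 0,"ay": 0,"az": 0,"fingers": 0},
    {"x": 0,"y": 0,"z": 0.15,"ax": 0,"ay": 0,"az": 0,"fingers": 0},
    {"x": 0,"y": 0,"z": 0.15,"ax": 0,"ay": 0,"az": 0,"fingers": 0},
    {"x": 0,"y": 0,"z": 0.15,"ax": 0,"ay": 0,"az": 0,"fingers": 0},
  ],
)

```text
clock: 13.15
tool_pos: [460.2, 261.4, 161.7]
orientation: [[0.155, 0.872, 0.465], [0.988, -0.136, -0.074], [-0.001, 0.471, -0.882]]
wrist_force: [-0.2, -0.0, -2.3]
gripper_width: 9.4
gripper_force: 39.5
```

Request:
jog_arm(
  rows=[
    {"x": 0,"y": 0,"z": 0.15,"ax": 0,"ay": 0,"az": 0,"fingers": 0},
    {"x": 0,"y": 0,"z": 0.15,"ax": 0,"ay": 0,"az": 0,"fingers": 0},
    {"x": 0,"y": 0,"z": 0.15,"ax": 0,"ay": 0,"az": 0,"fingers": 0},
  ],
)

```text
clock: 13.52
tool_pos: [466.5, 260.4, 149.9]
orientation: [[0.155, 0.872, 0.465], [0.988, -0.136, -0.074], [-0.001, 0.471, -0.882]]
wrist_force: [0.7, 0.3, -1.5]
gripper_width: 9.3
gripper_force: 39.5
```

```bash
python3 - <<'E'
from h import *
o,Rp=pose([528.8,249.3,30],-8.65,28); st=ctrl.observe(); print((st['tool_pos']-o)@Rp, st['wrist_force']@Rp,st['gripper_width'])
phone('7')
E
```

```text
[  0.42313312   1.63574798 135.52822994] [-0.13889507  0.3967028  -1.58746285] 9.262831362586539
top orange 145
[[ -3.3  -2.4   2.9   5.2   5.7]
 [-36.2 -35.3 -31.8  25.8  35.5]
 [ 46.   54.3 151.7 173.1 174.3]]
 dark face x 306 4.5 [ 3.0000e-04 -3.4000e-03  4.5605e+00]
side orange 240
[[ -4.5  -3.5   1.7   4.5   4.8]
 [  3.7   8.1  32.2  35.3  35.8]
 [ 44.2  54.8 155.2 172.  173.6]]
 dark face x 163 4.4 [-1.000e-04 -1.300e-03  4.413e+00]
```

Request:
jog_arm(
  rows=[
    {"x": 0,"y": 0,"z": 0.1,"ax": 0,"ay": 0,"az": 0,"fingers": 0},
    {"x": 0,"y": 0,"z": 0.1,"ax": 0,"ay": 0,"az": 0,"fingers": 0},
    {"x": 0,"y": 0,"z": 0.1,"ax": 0,"ay": 0,"az": 0,"fingers": 0},
    {"x": 0,"y": 0,"z": 0.1,"ax": 0,"ay": 0,"az": 0,"fingers": 0},
    {"x": 0,"y": 0,"z": 0.1,"ax": 0,"ay": 0,"az": 0,"fingers": 0},
    {"x": 0,"y": 0,"z": 0.1,"ax": 0,"ay": 0,"az": 0,"fingers": 0},
    {"x": 0,"y": 0,"z": 0.05,"ax": 0,"ay": 0,"az": 0,"fingers": 0},
  ],
)

```text
clock: 14.5
tool_pos: [475.5, 258.9, 132.7]
orientation: [[0.155, 0.872, 0.465], [0.988, -0.136, -0.074], [-0.001, 0.471, -0.882]]
wrist_force: [0.2, -0.7, -1.5]
gripper_width: 9.6
gripper_force: 39.5
```

Request:
jog_arm(
  rows=[
    {"x": 0,"y": 0,"z": 0.03,"ax": 0,"ay": 0,"az": 0,"fingers": 0},
    {"x": 0,"y": 0,"z": 0.03,"ax": 0,"ay": 0,"az": 0,"fingers": 0},
    {"x": 0,"y": 0,"z": 0,"ax": 0,"ay": 0,"az": 0,"fingers": 0},
  ],
)

```text
clock: 14.88
tool_pos: [476.2, 258.9, 131.3]
orientation: [[0.154, 0.872, 0.465], [0.988, -0.136, -0.073], [-0.001, 0.471, -0.882]]
wrist_force: [-0.4, -0.2, -2.1]
gripper_width: 9.7
gripper_force: 39.5
```

```bash
python3 - <<'E'
from h import *
o,Rp=pose([528.8,249.3,30],-8.65,28); st=ctrl.observe(); print((st['tool_pos']-o)@Rp, st['wrist_force']@Rp,st['gripper_width'])
phone('8')
E
```

```text
[  0.42684172   1.57387159 114.53996342] [-1.27222874 -0.28038142 -1.671408  ] 9.672261438928075
top orange 132
[[ -3.8  -1.8   3.1   5.3   5.9]
 [-36.5 -35.8 -31.8  -6.1  35. ]
 [ 44.5  51.9 133.1 151.6 152.5]]
 dark face x 189 4.5 [-0.0083  0.0065  4.4958]
side orange 209
[[ -4.7  -3.2   1.6   4.6   5. ]
 [  3.2   7.6  32.   35.5  36.1]
 [ 42.7  51.1 140.5 152.2 152.9]]
 dark face x 89 4.6 [ 6.1000e-03 -4.1000e-03  4.4839e+00]
```

Still about 2–3 mm to go, and no contact yet.

Request:
jog_arm(
  rows=[
    {"x": 0,"y": 0,"z": 0.03,"ax": 0,"ay": 0,"az": 0,"fingers": 0},
    {"x": 0,"y": 0,"z": 0.03,"ax": 0,"ay": 0,"az": 0,"fingers": 0},
    {"x": 0,"y": 0,"z": 0,"ax": 0,"ay": 0,"az": 0,"fingers": 0},
  ],
)

```text
clock: 15.35
tool_pos: [477.0, 259.0, 130.1]
orientation: [[0.154, 0.871, 0.466], [0.988, -0.136, -0.073], [-0.001, 0.471, -0.882]]
wrist_force: [-3.2, -0.8, 5.8]
gripper_width: 9.7
gripper_force: 40.7
```

Request:
jog_arm(
  rows=[
    {"x": 0,"y": 0,"z": 0.02,"ax": 0,"ay": 0,"az": 0,"fingers": 0},
    {"x": 0,"y": 0,"z": 0,"ax": 0,"ay": 0,"az": 0,"fingers": 0},
  ],
)

```text
clock: 15.6
tool_pos: [477.0, 259.0, 130.1]
orientation: [[0.154, 0.871, 0.466], [0.988, -0.135, -0.073], [-0.001, 0.472, -0.882]]
wrist_force: [-8.7, -1.5, 14.1]
gripper_width: 9.5
gripper_force: 42.3
```

Floor contact (about 16 N along the slope). Releasing.

Request:
jog_arm(
  rows=[
    {"x": 0,"y": 0,"z": -0.02,"ax": 0,"ay": 0,"az": 0,"fingers": 0},
    {"x": 0,"y": 0,"z": 0,"ax": 0,"ay": 0,"az": 0,"fingers": 0.15},
    {"x": 0,"y": 0,"z": 0,"ax": 0,"ay": 0,"az": 0,"fingers": 0.25},
    {"x": 0,"y": 0,"z": 0,"ax": 0,"ay": 0,"az": 0,"fingers": 0.35},
    {"x": 0,"y": 0,"z": 0,"ax": 0,"ay": 0,"az": 0,"fingers": 0.35},
    {"x": 0,"y": 0,"z": 0,"ax": 0,"ay": 0,"az": 0,"fingers": 0.35},
    {"x": 0,"y": 0,"z": 0,"ax": 0,"ay": 0,"az": 0,"fingers": 0.35},
    {"x": 0,"y": 0,"z": 0,"ax": 0,"ay": 0,"az": 0,"fingers": 0.35},
  ],
)

```text
clock: 16.6
tool_pos: [477.1, 258.8, 129.8]
orientation: [[0.154, 0.872, 0.465], [0.988, -0.136, -0.073], [-0.001, 0.471, -0.882]]
wrist_force: [-0.3, -0.8, -0.9]
gripper_width: 29.8
gripper_force: 0.0
```

```bash
python3 - <<'E'
from h import *
phone('9')
s=pickle.load(open('side9.pkl','rb'));P=cloud(s);hsv=cv2.cvtColor(s['img'],cv2.COLOR_RGB2HSV).astype(int)
rd=(s['depth']>0)&(P[...,0]>380)&(P[...,0]<640)&(P[...,1]>300)&((hsv[...,0]<6)|(hsv[...,0]>174))&(hsv[...,1]>180)&(P[...,2]>60)
print(rd.sum(),P[rd].min(0),P[rd].max(0))
E
```

```text
top orange 132
[[ -5.1  -3.8   2.1   4.7   5.7]
 [-35.7 -35.2 -31.   -6.9  35.1]
 [ 44.9  54.4 140.7 149.8 151.7]]
 dark face x 147 4.2 [-9.0000e-04 -1.0700e-02  4.2728e+00]
side orange 222
[[ -5.1  -4.3   1.1   4.    4.9]
 [ -0.8   4.2  31.3  36.1  36.5]
 [ 44.   53.9 142.9 150.6 151.9]]
 dark face x 157 4.0 [ 1.0000e-04 -6.3000e-03  3.9877e+00]
190 [465.12511784 352.79802697 136.89044329] [489.27845167 377.5843506  153.30275551]
```

Phone is home and free: top at about 150.3 mm, tilt below 0.011 rad. I'll retreat up the slope and go for the lever.

Request:
jog_arm(
  rows=[
    {"x": 0,"y": 0,"z": -0.15,"ax": 0,"ay": 0,"az": 0,"fingers": 0.35},
    {"x": 0,"y": 0,"z": -0.3,"ax": 0,"ay": 0,"az": 0,"fingers": 0.35},
    {"x": 0,"y": 0,"z": -0.4,"ax": 0,"ay": 0,"az": 0,"fingers": 0.35},
    {"x": 0,"y": 0,"z": -0.5,"ax": 0,"ay": 0,"az": 0,"fingers": 0.35},
    {"x": 0,"y": 0,"z": -0.6,"ax": 0,"ay": 0,"az": 0,"fingers": 0.35},
    {"x": 0,"y": 0,"z": -0.6,"ax": 0,"ay": 0,"az": 0,"fingers": 0.35},
    {"x": 0,"y": 0,"z": -0.3,"ax": 0,"ay": 0,"az": 0,"fingers": 0.35},
    {"x": 0,"y": 0,"z": 0,"ax": 0,"ay": 0,"az": 0,"fingers": 0.2},
  ],
)

```text
clock: 17.7
tool_pos: [437.4, 265.3, 206.0]
orientation: [[0.154, 0.871, 0.466], [0.988, -0.136, -0.073], [0.0, 0.472, -0.882]]
wrist_force: [-0.1, -0.1, 0.2]
gripper_width: 17.1
gripper_force: 0.0
```

```bash
python3 - <<'E'
from h import *
_,Rp=pose([0,0,0],-8.65,0)
plan([428,371,205],toolR(Rp),12)
phone('A')
E
```

```text
clock 17.7 n 12 shift [ 0.2863 -0.0695 -0.0161] turn [ 0.0261  0.0001 -0.0002] mm 8.9 deg 2.35
top orange 242
[[ -4.6  -3.    2.1   4.7   5.4]
 [-35.8 -35.2 -10.8  34.6  36.5]
 [ 50.1  61.8 145.9 150.8 152.7]]
 dark face x 184 4.2 [-2.6000e-03 -8.5000e-03  4.1694e+00]
side orange 259
[[ -5.   -3.9   1.3   4.3   5.2]
 [-12.5  -8.3  28.6  35.9  36.3]
 [ 42.9  56.4 145.4 150.6 151.1]]
 dark face x 114 4.1 [ 3.9000e-03 -5.9000e-03  4.1124e+00]
```

Request:
jog_arm(
  rows=[
    {"x": 0.286,"y": -0.07,"z": -0.016,"ax": 0.0261,"ay": 0,"az": 0,"fingers": 0},
    {"x": 0.286,"y": -0.07,"z": -0.016,"ax": 0.0261,"ay": 0,"az": 0,"fingers": 0},
    {"x": 0.286,"y": -0.07,"z": -0.016,"ax": 0.0261,"ay": 0,"az": 0,"fingers": 0},
    {"x": 0.286,"y": -0.07,"z": -0.016,"ax": 0.0261,"ay": 0,"az": 0,"fingers": 0},
    {"x": 0.286,"y": -0.07,"z": -0.016,"ax": 0.0261,"ay": 0,"az": 0,"fingers": 0},
    {"x": 0.286,"y": -0.07,"z": -0.016,"ax": 0.0261,"ay": 0,"az": 0,"fingers": 0},
    {"x": 0.286,"y": -0.07,"z": -0.016,"ax": 0.0261,"ay": 0,"az": 0,"fingers": 0},
    {"x": 0.286,"y": -0.07,"z": -0.016,"ax": 0.0261,"ay": 0,"az": 0,"fingers": 0},
    {"x": 0.286,"y": -0.07,"z": -0.016,"ax": 0.0261,"ay": 0,"az": 0,"fingers": 0},
    {"x": 0.286,"y": -0.07,"z": -0.016,"ax": 0.0261,"ay": 0,"az": 0,"fingers": 0},
    {"x": 0.286,"y": -0.07,"z": -0.016,"ax": 0.0261,"ay": 0,"az": 0,"fingers": 0},
    {"x": 0.286,"y": -0.07,"z": -0.016,"ax": 0.0261,"ay": 0,"az": 0,"fingers": 0},
  ],
)

```text
clock: 19.3
tool_pos: [428.1, 370.5, 203.0]
orientation: [[0.155, 0.988, -0.004], [0.988, -0.155, -0.001], [-0.002, -0.004, -1.0]]
wrist_force: [-0.1, 0.3, -0.2]
gripper_width: 0.0
gripper_force: 0.0
```

```bash
python3 - <<'E'
from h import *
_,Rp=pose([0,0,0],-8.65,0)
plan([428,371,122],toolR(Rp),5)
E
```

```text
clock 19.3 n 5 shift [ 4.000e-03 -2.000e-04  5.403e-01] turn [-0.0005  0.0003 -0.0006] mm 16.2 deg 0.07
```

Request:
jog_arm(
  rows=[
    {"x": 0,"y": 0,"z": 0.54,"ax": 0,"ay": 0,"az": 0,"fingers": 0},
    {"x": 0,"y": 0,"z": 0.54,"ax": 0,"ay": 0,"az": 0,"fingers": 0},
    {"x": 0,"y": 0,"z": 0.54,"ax": 0,"ay": 0,"az": 0,"fingers": 0},
    {"x": 0,"y": 0,"z": 0.54,"ax": 0,"ay": 0,"az": 0,"fingers": 0},
    {"x": 0,"y": 0,"z": 0.54,"ax": 0,"ay": 0,"az": 0,"fingers": 0},
    {"x": 0,"y": 0.25,"z": 0,"ax": 0,"ay": 0,"az": 0,"fingers": 0},
    {"x": 0,"y": 0.25,"z": 0,"ax": 0,"ay": 0,"az": 0,"fingers": 0},
    {"x": 0,"y": 0,"z": 0,"ax": 0,"ay": 0,"az": 0,"fingers": 0},
  ],
)

```text
clock: 20.3
tool_pos: [443.8, 368.3, 123.5]
orientation: [[0.156, 0.988, -0.001], [0.988, -0.156, 0.0], [-0.0, -0.001, -1.0]]
wrist_force: [-0.2, 0.0, 0.1]
gripper_width: -0.2
gripper_force: 0.0
```

```bash
python3 - <<'E'
from h import *
s=snap('side','sideB'); t=snap('top','topB')
a=s['img'][330:450,180:340,::-1]; b=t['img'][150:270,80:240,::-1]
cv2.imwrite('pics/cB.png',np.hstack([cv2.resize(a,(400,300),interpolation=2),cv2.resize(b,(400,300),interpolation=2)]))
E
```

```text
(no output)
```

View pics/cB.png

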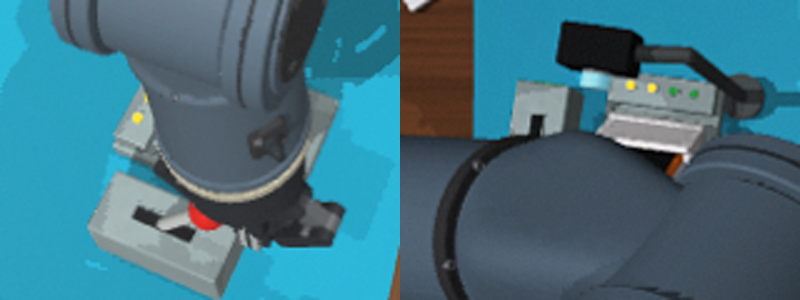

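Side crop: shut fingers at ~(250,235) stand just behind the red knob at (205,215), with nothing else close. Pushing.

Request:
jog_arm(
  rows=[
    {"x": 0,"y": 0.2,"z": 0,"ax": 0,"ay": 0,"az": 0,"fingers": 0},
    {"x": 0,"y": 0.25,"z": 0,"ax": 0,"ay": 0,"az": 0,"fingers": 0},
    {"x": 0,"y": 0.25,"z": 0,"ax": 0,"ay": 0,"az": 0,"fingers": 0},
    {"x": 0,"y": 0.25,"z": 0,"ax": 0,"ay": 0,"az": 0,"fingers": 0},
    {"x": 0,"y": 0.25,"z": 0,"ax": 0,"ay": 0,"az": 0,"fingers": 0},
    {"x": 0,"y": 0.25,"z": 0,"ax": 0,"ay": 0,"az": 0,"fingers": 0},
    {"x": 0,"y": 0.25,"z": 0,"ax": 0,"ay": 0,"az": 0,"fingers": 0},
    {"x": 0,"y": 0.25,"z": 0,"ax": 0,"ay": 0,"az": 0,"fingers": 0},
  ],
)

```text
clock: 21.4
tool_pos: [501.0, 359.1, 122.9]
orientation: [[0.155, 0.988, -0.002], [0.988, -0.155, -0.001], [-0.001, -0.002, -1.0]]
wrist_force: [-2.3, -0.0, 2.3]
gripper_width: 0.1
gripper_force: 1.6
```

Request:
jog_arm(
  rows=[
    {"x": 0,"y": 0.25,"z": 0,"ax": 0,"ay": 0,"az": 0,"fingers": 0},
    {"x": 0,"y": 0.25,"z": 0,"ax": 0,"ay": 0,"az": 0,"fingers": 0},
    {"x": 0,"y": 0.25,"z": 0,"ax": 0,"ay": 0,"az": 0,"fingers": 0},
    {"x": 0,"y": 0,"z": 0,"ax": 0,"ay": 0,"az": 0,"fingers": 0},
  ],
)

```text
clock: 21.9
tool_pos: [523.1, 355.6, 122.5]
orientation: [[0.155, 0.988, -0.002], [0.988, -0.155, -0.001], [-0.001, -0.002, -1.0]]
wrist_force: [-4.2, 0.6, 0.6]
gripper_width: -0.0
gripper_force: 1.6
```

Request:
jog_arm(
  rows=[
    {"x": 0,"y": 0.15,"z": 0,"ax": 0,"ay": 0,"az": 0,"fingers": 0},
    {"x": 0,"y": 0.15,"z": 0,"ax": 0,"ay": 0,"az": 0,"fingers": 0},
    {"x": 0,"y": 0,"z": 0,"ax": 0,"ay": 0,"az": 0,"fingers": 0},
  ],
)

```text
clock: 22.28
tool_pos: [531.7, 354.1, 122.6]
orientation: [[0.155, 0.988, -0.002], [0.988, -0.155, -0.001], [-0.001, -0.002, -1.0]]
wrist_force: [-4.4, 0.2, -2.1]
gripper_width: 0.2
gripper_force: 2.0
```

Request:
jog_arm(
  rows=[
    {"x": 0,"y": 0.1,"z": 0,"ax": 0,"ay": 0,"az": 0,"fingers": 0},
    {"x": 0,"y": 0,"z": 0,"ax": 0,"ay": 0,"az": 0,"fingers": 0},
  ],
)

```text
clock: 22.52
tool_pos: [534.6, 353.8, 122.8]
orientation: [[0.155, 0.988, -0.002], [0.988, -0.155, -0.001], [-0.001, -0.002, -1.0]]
wrist_force: [-5.0, 0.2, -3.1]
gripper_width: -0.2
gripper_force: 2.2
```

Request:
jog_arm(
  rows=[
    {"x": 0,"y": 0.1,"z": 0,"ax": 0,"ay": 0,"az": 0,"fingers": 0},
    {"x": 0,"y": 0,"z": 0,"ax": 0,"ay": 0,"az": 0,"fingers": 0},
  ],
)

```text
clock: 22.78
tool_pos: [537.5, 353.5, 122.8]
orientation: [[0.155, 0.988, -0.002], [0.988, -0.155, -0.001], [-0.001, -0.002, -1.0]]
wrist_force: [-4.8, 0.4, -2.6]
gripper_width: 0.1
gripper_force: 2.3
```

Request:
jog_arm(
  rows=[
    {"x": 0,"y": 0.07,"z": 0,"ax": 0,"ay": 0,"az": 0,"fingers": 0},
    {"x": 0,"y": 0,"z": 0,"ax": 0,"ay": 0,"az": 0,"fingers": 0},
  ],
)

```text
clock: 23.02
tool_pos: [538.1, 353.4, 122.7]
orientation: [[0.153, 0.988, -0.004], [0.988, -0.153, -0.001], [-0.001, -0.004, -1.0]]
wrist_force: [-8.9, 0.7, -1.2]
gripper_width: 0.1
gripper_force: 4.4
```

Request:
jog_arm(
  rows=[
    {"x": 0,"y": 0.07,"z": 0,"ax": 0,"ay": 0,"az": 0,"fingers": 0},
    {"x": 0,"y": 0,"z": 0,"ax": 0,"ay": 0,"az": 0,"fingers": 0},
    {"x": 0,"y": 0,"z": 0,"ax": 0,"ay": 0,"az": 0,"fingers": 0},
  ],
)

```text
clock: 23.4
tool_pos: [538.6, 353.4, 122.7]
orientation: [[0.152, 0.988, -0.006], [0.988, -0.152, -0.001], [-0.002, -0.006, -1.0]]
wrist_force: [-13.9, 0.6, 0.0]
gripper_width: 0.1
gripper_force: 6.9
```

```bash
python3 - <<'E'
from h import *
s=snap('side','sideC');P=cloud(s);hsv=cv2.cvtColor(s['img'],cv2.COLOR_RGB2HSV).astype(int)
rd=(s['depth']>0)&(P[...,0]>380)&(P[...,0]<640)&(P[...,1]>300)&((hsv[...,0]<6)|(hsv[...,0]>174))&(hsv[...,1]>180)&(P[...,2]>60)
print(rd.sum(),P[rd].min(0),P[rd].max(0),'expected knob centre at stop ~(563.7,350,142)')
E
```

```text
33 [531.58557791 359.32766839 141.0311079 ] [572.13138314 391.59922197 253.95186405] expected knob centre at stop ~(563.7,350,142)
```

At the stop (14 N, no further motion). I'll back off and let the lever return.

Request:
jog_arm(
  rows=[
    {"x": 0,"y": -0.2,"z": 0,"ax": 0,"ay": 0,"az": 0,"fingers": 0},
    {"x": 0,"y": -0.35,"z": 0,"ax": 0,"ay": 0,"az": 0,"fingers": 0},
    {"x": 0,"y": -0.4,"z": 0,"ax": 0,"ay": 0,"az": 0,"fingers": 0},
    {"x": 0,"y": -0.4,"z": 0,"ax": 0,"ay": 0,"az": 0,"fingers": 0},
    {"x": 0,"y": -0.4,"z": 0,"ax": 0,"ay": 0,"az": 0,"fingers": 0},
    {"x": 0,"y": -0.4,"z": 0,"ax": 0,"ay": 0,"az": 0,"fingers": 0},
    {"x": 0,"y": -0.4,"z": 0,"ax": 0,"ay": 0,"az": 0,"fingers": 0},
    {"x": 0,"y": -0.4,"z": 0,"ax": 0,"ay": 0,"az": 0,"fingers": 0},
    {"x": 0,"y": -0.4,"z": 0,"ax": 0,"ay": 0,"az": 0,"fingers": 0},
    {"x": 0,"y": -0.4,"z": 0,"ax": 0,"ay": 0,"az": 0,"fingers": 0},
    {"x": 0,"y": -0.3,"z": 0,"ax": 0,"ay": 0,"az": 0,"fingers": 0},
    {"x": 0,"y": 0,"z": -0.3,"ax": 0,"ay": 0,"az": 0,"fingers": 0},
  ],
)

```text
clock: 24.95
tool_pos: [420.8, 371.6, 132.1]
orientation: [[0.153, 0.988, -0.002], [0.988, -0.153, -0.001], [-0.002, -0.002, -1.0]]
wrist_force: [1.0, -0.1, -0.7]
gripper_width: 0.1
gripper_force: 0.0
```

Request:
jog_arm(
  rows=[
    {"x": 0.3,"y": 0,"z": -0.6,"ax": 0,"ay": 0,"az": 0,"fingers": 0},
    {"x": 0.5,"y": 0,"z": -0.6,"ax": 0,"ay": 0,"az": 0,"fingers": 0},
    {"x": 0.5,"y": 0,"z": -0.6,"ax": 0,"ay": 0,"az": 0,"fingers": 0},
    {"x": 0.5,"y": 0,"z": -0.6,"ax": 0,"ay": 0,"az": 0,"fingers": 0},
    {"x": 0.5,"y": 0,"z": -0.6,"ax": 0,"ay": 0,"az": 0,"fingers": 0},
    {"x": 0.3,"y": 0,"z": -0.3,"ax": 0,"ay": 0,"az": 0,"fingers": 0},
    {"x": 0,"y": 0,"z": 0,"ax": 0,"ay": 0,"az": 0,"fingers": 0},
    {"x": 0,"y": 0,"z": 0,"ax": 0,"ay": 0,"az": 0,"fingers": 0},
  ],
)

```text
clock: 25.95
tool_pos: [433.9, 447.9, 230.3]
orientation: [[0.155, 0.988, -0.002], [0.988, -0.155, -0.002], [-0.002, -0.002, -1.0]]
wrist_force: [0.1, -0.8, 0.3]
gripper_width: -0.3
gripper_force: 0.0
```

```bash
python3 - <<'E'
from h import *
print(ctrl.observe()['clock'],ctrl.observe()['wrist_force'])
phone('D')
for n in('side','top'):
    s=pickle.load(open(n+'D.pkl','rb'));P=cloud(s);hsv=cv2.cvtColor(s['img'],cv2.COLOR_RGB2HSV).astype(int)
    rd=(s['depth']>0)&(P[...,0]>380)&(P[...,0]<640)&(P[...,1]>300)&(P[...,1]<390)&((hsv[...,0]<6)|(hsv[...,0]>174))&(hsv[...,1]>180)&(P[...,2]>60)&(P[...,2]<170)
    if rd.sum(): print(n,'knob',rd.sum(),P[rd].min(0),P[rd].max(0))
s=pickle.load(open('sideD.pkl','rb')); cv2.imwrite('pics/fin.png',s['img'][100:,100:480,::-1])
E
```

```text
25.95 [ 0.06269854 -0.83864527  0.28035653]
top orange 190
[[ -3.7  -2.3   2.6   5.1   5.5]
 [-35.9 -35.3  -3.   35.2  36.9]
 [ 42.6  52.  143.6 150.  150.8]]
 dark face x 172 4.1 [-2.0000e-03 -1.2700e-02  4.1679e+00]
side orange 0Traceback (most recent call last):
  File "<stdin>", line 3, in <module>
  File "h.py", line 32, in phone
    print(n,'orange',og.sum()); print(np.percentile(k[og],[1,5,50,95,99],axis=0).round(1).T)
                                      ~~~~~~~~~~~~~^^^^^^^^^^^^^^^^^^^^^^^^^^^^^
    return _quantile_unchecked(
        a, q, axis, out, overwrite_input, method, keepdims, weights)
    return _ureduce(a,
                    func=_quantile_ureduce_func,
    ...<5 lines>...
                    overwrite_input=overwrite_input,
                    method=method)
    r = func(a, **kwargs)
    result = _quantile(arr,
                       quantiles=q,
    ...<2 lines>...
                       out=out,
                       weights=wgt)
    slices_having_nans = np.isnan(arr[-1, ...])
                                  ~~~^^^^^^^^^
IndexError: index -1 is out of bounds for axis 0 with size 0
```

```bash
python3 - <<'E'
from h import *
for tag in('0','D'):
    s=pickle.load(open(f'top{tag}.pkl','rb'));P=cloud(s);hsv=cv2.cvtColor(s['img'],cv2.COLOR_RGB2HSV).astype(int)
    rd=(s['depth']>0)&(P[...,0]>380)&(P[...,0]<640)&(P[...,1]>300)&(P[...,1]<390)&((hsv[...,0]<6)|(hsv[...,0]>174))&(hsv[...,1]>180)&(P[...,2]>60)&(P[...,2]<170)
    print(tag,'knob',rd.sum(),P[rd].mean(0) if rd.sum() else '')
a=pickle.load(open('top0.pkl','rb'))['img'];b=pickle.load(open('topD.pkl','rb'))['img']
d=cv2.absdiff(a,b).max(2); print('changed px: tray/pot/bottle',(d[110:275,240:345]>40).sum(),'rack',(d[135:250,350:430]>40).sum())
cv2.imwrite('pics/fin.png',b[100:300,60:460,::-1])
E
```

```text
0 knob 120 [478.22608467 359.54589769 146.68653675]
D knob 119 [478.37865656 359.23306694 146.68571332]
changed px: tray/pot/bottle 2480 rack 1565
```

View pics/fin.png

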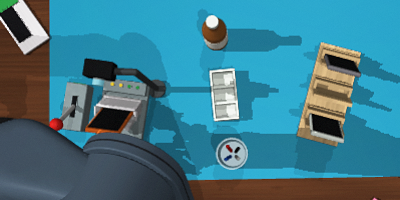

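The orange phone is seated in the dock (110,118), the knob is back at its start position (57,125), and everything else is in place; the changed pixels are arm shadow and the emptied slot.

```bash
python3 -c "
from plant import job; print(job.sign_off())"
```

```text
the job is handed in; nothing more can be done
None
```

The job is handed in, with no verdict returned: the orange phone is home in the dock and let go, the lever was swung to its stop (judged by force) and is back home, and nothing else appears to have moved.

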